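# Roll the barrel into the ball mill, filling plug up

## Robot

A 7-joint arm with a two-finger parallel gripper is mounted at the origin on a cart in front of the work surface, level with it; the furniture and walls round the work are solid. World frame = base frame: x ahead of the robot, y to its left, z up, the work surface at z = 0. Lengths are in m, angles in rad, forces in N, time in s.
With the tool pointing down it reaches from about 0.425 to 0.875 m from the base axis. Payload 9.9 kg.
Tool frame: the origin (TCP) lies at the very end of the fingers, on their centre line; the grasp point (between the pads) lies 19 mm behind it; x points along the fingers, y is the direction in which the jaws open and shut, and the axes are right-handed (so a half turn about x gives the same grasp; the last joint's range is limited). The gripper opens to 85 mm and grips with 20 to 120 N. Pads are 22 mm wide; open, the fingers measure 114 mm over their backs; the gripper's body (76 mm by 85 mm) begins 54 mm behind the grasp point. The pads swing forward as they close: fully open they stand 13 mm farther back than shut.
Start: joints at [-1.41, 0.576, 0.025, 1.437, -0.015, 1.129, -0.057], TCP at [0.164, 0.655, 0.231] pointing down, gripper open.
Joint ranges: [-2.76, 2.76], [-0.34, 2.15], [-1.52, 1.57], [0.19, 2.46], [-1.09, 4.23], [0.17, 1.99], [-2.82, 2.82]. Speed limits (rad/s): [2.22, 2.22, 3.01, 3.01, 3.14, 3.14, 3.14].

## Interface

Orientations are given as a 3x3 rotation matrix whose columns are the frame's x, y, z axes.
In Python, from workcell import readout, vision, close_job gives the robot as it stands.
- The arm moves only by the tool drive_tool, never from a script. Its argument "steps" is a list of rows, each an object with "offset": the shift along the tool's x, y, z in m, a list of three; "dr": the turn, a rotation vector about the tool's x, y, z in degrees, a list of three; "fingers": the finger opening in m, from 0 to 0.0854. A call has 1 to 10 rows; each row is the pose to reach, as a shift and turn from the pose commanded when the call began, along the tool's axes at that moment; what a row does not reach only later rows make up. A row lasts 1/12 s, in which the tool goes at most 41.7 mm and 7.16 degrees, less where a joint would pass 70% of its speed; a pose out of reach is approached as far as the arm can. A call with a gripper value outside its range is refused whole. The fingers move at their own pace and stop on an object; "squeeze" is the grip in N (left out, the last holds). Time passes only in rows, so rows that repeat a pose let the fingers close. It gives the time, the measured TCP pose, the force and the opening at its end, in the units of the state.
- readout.state(): the state, without advancing time (a new reading comes with each control period).
- vision.capture(name): name is "scene" or "top"; returns (picture, depth): 384x512x3 uint8, red, green, blue; 384x512 float32, m along the optical axis (not along the pixel's ray), 0 where there is no reading.
- vision.camera_info(name): a dict with "fx", "fy", "cx", "cy" (pixels), "origin" and "orientation" of the camera in the world. Camera axes: x right, y up, looking along -z (the intrinsics and any distortion apply to the point x, -y, -z); pixel columns grow to the right and rows downward; lengths in m; the calibration is good to about 2 mm. A picture is of the moment at which its call begins. camera_info takes no time and is no camera call.
- close_job(): hands the job in, once; it reports no verdict.
The state is a dict: "time_s": time; "joint_pos": joint angles; "qvel": joint speeds; "joint_efforts": joint torques, N m; "position": TCP position; "orientation": TCP orientation; "contact_force": force on the tool from outside, world axes, zero at the start; "torque": the same for the moment, N m; "opening": finger opening in m.
Only numpy, scipy, OpenCV 4.12 (cv2) and the standard library are available. Lean on these libraries where they do the work, as an engineer would, in place of code of your own. Each camera call takes 0.05 s, during which the arm holds its last target.

## Task

Load the ball mill: with the fingertips on top of the white barrel, not against its side, roll it along the plywood loading board until it drops into the hollow between the two black rollers, then turn it on the rollers in the same way until the red filling plug in its shell faces straight up, ready to be opened. Leave it lying still there; never lift or tip the barrel, and do not push the jars, tools and other things around out of their places.

Things in the scene. Friction and masses are not known exactly. Their poses are not given: they have to be found in the camera images.
- barrel: White plastic mill barrel lying on its side, 124 mm long, about 0.8 kg; shell 106 mm in diameter, two black rubber bands 110 mm in diameter, 12 mm wide, 44 mm either side of the middle. Origin at its centre; own y = the axis it rolls about; own z points to the red plug. Balanced; small rolling resistance. Rolling toward the rollers turns it positively about its y. Fingertip friction on it 0.5 or more.
- barrel_plug (a point): Outer face of the red filling plug, 30 mm wide, flush in the shell halfway along, 54 mm from the barrel's axis. It starts low on the barrel's side that faces the rollers.
- mill: Bench ball mill, fixed: grey tray, two black rubber rollers, green motor housing (96 to 168 mm along -y, top 96 mm above the table), plywood loading board. Origin on the table below the middle between the rollers. Own x = level direction in which the barrel must roll, from the board to the rollers; own y = parallel to the rollers.
- mill_board (a point): Middle of the loading board's top, 64 mm above the table (2 mm above the tops of the rollers), level; axes as the mill's. It is 212 mm long (x) and 166 mm wide between side fences 16 mm high; an end batten closes its start. The barrel starts on it: centre 119 mm, top of shell 172 mm up, 125 to 195 mm before the hollow along x.
- mill_nest (a point): Centre of the barrel once it lies in the hollow, on both rollers: midway between them, 100 mm above the table (top of shell then 153 mm). Axes as the mill's. Rollers: 32 mm in diameter, 156 mm long, axes 46 mm either side in x and 46 mm above the table; they turn freely both ways with a little drag, so the barrel turns in place when its top is stroked and soon stops.
- jar_rose: Underglaze jar with cap, 55 mm wide, 82 mm high, standing at the left of the mill; leave it alone. Origin at the centre of its underside.
- jar_pale: Pale green underglaze jar with white cap, 54 mm wide, 82 mm high, at the left; leave it alone. Origin at the centre of its underside.
- tile_blue: Blue L-shaped glaze test tile, 34 x 44 mm, 61 mm high, at the front left; leave it alone. Origin at the centre of its underside.
- tape: Roll of masking tape lying flat, 104 mm wide, 25 mm high, at the far left; leave it alone. Origin at the centre of its underside.
- pencil: Green pencil, 136 mm long, 7 mm thick, lying near the table's front edge; leave it alone.
- rib_wood: Flat wooden rib, 48 x 92 x 6 mm, lying at the front right; leave it alone.
- brush_liner: Thin brush, 181 mm long, lying at the front right; leave it alone.
- needle_tool: Needle tool with metal handle, 148 mm long, lying at the right; leave it alone.

How it is judged:
On the way:
1. the barrel lies in the hollow, on both rollers (x of barrel in the frame of mill_nest between -0.008 and 0.008 m and y of barrel in the frame of mill_nest between -0.022 and 0.022 m and z of barrel in the frame of mill_nest between -0.005 and 0.005 m and angle between the y axis of barrel and the y axis of mill_nest, either way round below 0.08 rad), for 0.2 s.
At the end, for the whole second after the job is handed in: The barrel lies at rest in the hollow on both rollers (centre within 8 mm across, 22 mm along and 5 mm in height of its proper place, axis parallel to the rollers within 0.08 rad) and its red plug points up within 0.21 rad (12 degrees) (all of step 1 and angle between barrel's own z axis and vertical below 0.21 rad and linear speed of barrel below 0.01 m/s and angular speed of barrel below 0.08 rad/s); the robot touches nothing.
It fails at once if the barrel is lifted (its centre more than 15 mm above its height on the loading board) (height (world z) of barrel above 0.134 m).
It fails at once if the barrel is tipped (its axis more than 0.2 rad from level) (angle between barrel's own y axis and vertical below 1.37 rad or angle between barrel's own y axis and vertical above 1.77 rad).
It fails at once if the barrel is pushed from the side (fingers on it with the grasp point below 125 mm, so with the fingertips lower than its axis) (contact force between the fingers and barrel above 1 N and height (world z) of the grasp point below 0.125 m).
It fails at once if the barrel falls off the mill (height (world z) of barrel below 0.085 m).
It fails at once if a bystander is pushed more than 30 mm from its place (distance of any of jar_rose, jar_pale, tile_blue, tape, pencil, rib_wood, brush_liner, needle_tool from where it was at the start of the episode above 0.03 m).
It also fails if it takes over 51 s, if anything falls off the work surface, if the arm or the gripper's body presses on something with over 40 N, if the wrist force passes 120 N, or if a joint passes its speed limit or range.

## Working session

There is one attempt and no reset: what is moved stays moved. The work goes in short steps, Python scripts to look and compute and a tool call to move; the robot and the scene stay as the last step left them, time stands still between calls to the robot, and variables do not carry over. Pictures are saved under pics/ and viewed, and the job is handed in when it is done.

Besides the shell and the picture viewer there is one more tool, called by a JSON object that holds its "name" and its "arguments". drive_tool: Moves the arm, as the interface text tells. Its arguments: {"type":"object","properties":{"steps":{"type":"array"},"squeeze":{"type":"number"}},"required":["steps"]}

```bash
ls; mkdir -p pics; python3 - <<'E'
from workcell import readout, vision
import cv2,numpy as np
print(readout.state())
for n in("scene","top"):
    p,d=vision.capture(n); cv2.imwrite(f"pics/{n}0.png",p[:,:,::-1]); np.savez(f"/tmp/{n}0.npz",p=p,d=d); print(n,vision.camera_info(n))
E
```

```text
pics
{'time_s': 0.0, 'joint_pos': array([-1.40983685,  0.57655233,  0.0248547 ,  1.43793231, -0.01500507,
        1.12901291, -0.05652334]), 'qvel': array([-1.19221600e-03, -8.66177756e-05, -1.60057417e-04, -1.32051380e-03,
        8.42385658e-04,  4.81046047e-04, -1.20078874e-03]), 'joint_efforts': array([ 1.08408032e-03, -7.65745640e+01,  2.25120574e+00, -2.85961568e+01,
        1.55064231e-02,  1.29129313e-02, -4.41640793e-05]), 'position': array([0.16345384, 0.65442423, 0.23042074]), 'orientation': array([[-3.26847474e-04,  2.42323326e-01,  9.70195495e-01],
       [-1.68879316e-03,  9.70194030e-01, -2.42323529e-01],
       [-9.99998521e-01, -1.71766235e-03,  9.21285091e-05]]), 'contact_force': array([ 0.61176687,  0.15919575, -0.14664949]), 'torque': array([0.01123091, 0.03069172, 0.02715717]), 'opening': 0.0854535442878388}
scene {'fx': 473.7600400266317, 'fy': 473.7600400266317, 'cx': 255.84958218175322, 'cy': 192.6053771581362, 'origin': array([-0.65379375, -0.91461523,  0.98014403]), 'orientation': array([[ 0.58478799,  0.42410183, -0.69149161],
       [-0.81098329,  0.28659658, -0.51006715],
       [-0.01814128,  0.85906928,  0.51153774]])}
top {'fx': 473.35823660260104, 'fy': 473.35823660260104, 'cx': 244.1523832167931, 'cy': 194.79283856908904, 'origin': array([-0.47041632, -0.50661922,  1.68502372]), 'orientation': array([[ 0.42035313,  0.75068686, -0.5096788 ],
       [-0.90735323,  0.35003084, -0.23278429],
       [ 0.00365519,  0.56031031,  0.82827471]])}
```

View pics/scene0.png

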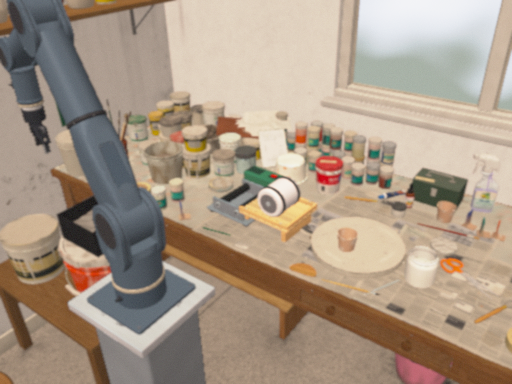

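View pics/top0.png

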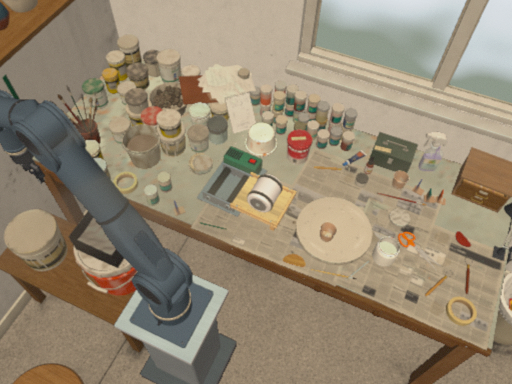

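The mill is at about (245,190) in top and (265,205) in scene. The barrel sits at (265,192) in top and (278,197) in scene. I'll zoom in and measure.

```bash
cat > h.py <<'E'
from workcell import readout, vision
import cv2,numpy as np
def cap(n,tag):
    p,d=vision.capture(n); np.savez(f"/tmp/{n}{tag}.npz",p=p,d=d); return p,d
def cloud(n,d):
    c=vision.camera_info(n); v,u=np.mgrid[:d.shape[0],:d.shape[1]]
    P=np.stack([(u-c['cx'])/c['fx']*d,-(v-c['cy'])/c['fy']*d,-d],-1)
    return P@c['orientation'].T+c['origin']
def ray(n,u,v,z):
    c=vision.camera_info(n); r=np.array([(u-c['cx'])/c['fx'],-(v-c['cy'])/c['fy'],-1])@c['orientation'].T
    return c['origin']+r*(z-c['origin'][2])/r[2]
def proj(n,X):
    c=vision.camera_info(n); q=(np.asarray(X)-c['origin'])@c['orientation']
    return np.stack([c['cx']-c['fx']*q[...,0]/q[...,2],c['cy']+c['fy']*q[...,1]/q[...,2]],-1)
def zoom(n,p,u0,v0,w,h,k,name):
    cv2.imwrite(name,cv2.resize(p[v0:v0+h,u0:u0+w,::-1],None,fx=k,fy=k,interpolation=cv2.INTER_CUBIC))
E
python3 - <<'E'
from h import *
a=np.load('/tmp/scene0.npz');b=np.load('/tmp/top0.npz')
zoom('s',a['p'],195,155,130,95,6,'pics/s0z.png'); zoom('t',b['p'],190,135,120,95,6,'pics/t0z.png')
for n,q in(('scene',a),('top',b)):
    P=cloud(n,q['d']);hsv=cv2.cvtColor(q['p'],cv2.COLOR_RGB2HSV).astype(int)
    x0,x1=(195,325) if n=='scene' else (190,310); y0,y1=(155,250) if n=='scene' else (135,230)
    sub=np.zeros(q['d'].shape,bool);sub[y0:y1,x0:x1]=1
    ply=sub&(abs(hsv[...,0]-19)<7)&(hsv[...,1]>90)&(abs(P[...,2]-.064)<.006)
    X=P[ply]; r=cv2.minAreaRect(X[:,:2].astype(np.float32)*1000); print(n,'ply',len(X),X[:,2].mean(),r)
    g=sub&(abs(hsv[...,0]-75)<15)&(hsv[...,1]>100)&(abs(P[...,2]-.096)<.006)
    X=P[g]; print('green',len(X),X.mean(0),cv2.minAreaRect(X[:,:2].astype(np.float32)*1000))
    t=sub&(P[...,2]>.125)&(P[...,2]<.2)
    X=P[t]; print('barrel hi',len(X),X.mean(0),X[:,2].max(),cv2.minAreaRect(X[:,:2].astype(np.float32)*1000))
E
```

```text
scene ply 793 0.06400800095300424 ((557.7708740234375, 55.081390380859375), (597.1150512695312, 196.52035522460938), 83.62641906738281)
green 144 [0.65970864 0.02897979 0.09485334] ((670.4147338867188, 35.783226013183594), (127.0024185180664, 60.44884490966797), 87.54924774169922)
barrel hi 865 [ 0.53076754 -0.15097549  0.15309334] 0.1776595156698202 ((674.214111328125, -148.46759033203125), (103.42384338378906, 417.52459716796875), 86.4002456665039)
top ply 752 0.06397052744211229 ((623.635009765625, -121.87355041503906), (378.850341796875, 236.07351684570312), 5.137583255767822)
green 65 [0.67981977 0.02746001 0.09601459] ((681.3984375, 31.69234848022461), (58.614585876464844, 139.11758422851562), 7.71099328994751)
barrel hi 898 [ 0.56313878 -0.14585893  0.15413458] 0.18262426686126343 ((682.6217041015625, -146.42404174804688), (109.2305679321289, 426.522705078125), 86.87757873535156)
```

View pics/s0z.png

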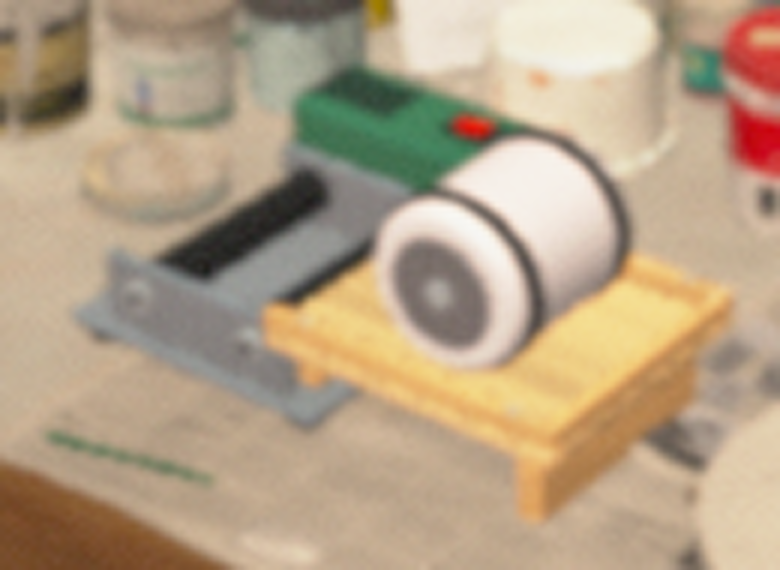

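View pics/t0z.png

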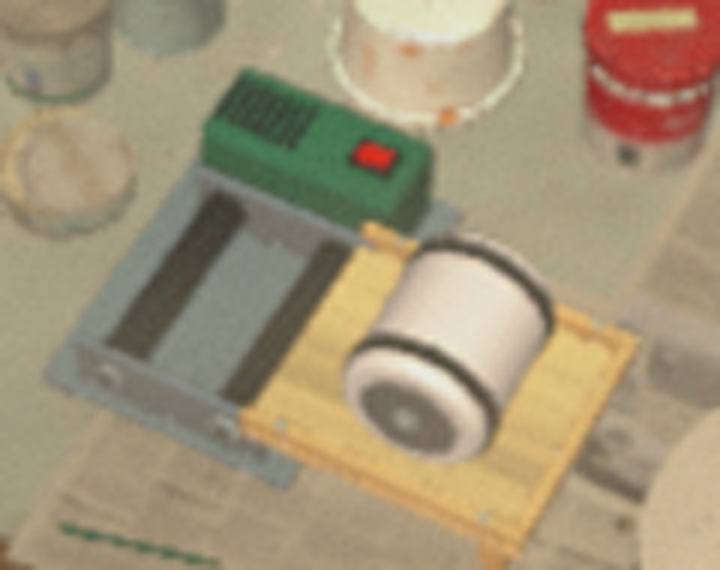

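```bash
python3 - <<'E'
from h import *
for n in('scene','top'):
    q=np.load(f'/tmp/{n}0.npz');P=cloud(n,q['d']);hsv=cv2.cvtColor(q['p'],cv2.COLOR_RGB2HSV).astype(int)
    box=(P[...,0]>.4)&(P[...,0]<.78)&(P[...,1]>-.3)&(P[...,1]<.2)
    print(n)
    def big(m):
        k,l,s,c=cv2.connectedComponentsWithStats(m.astype(np.uint8)); i=1+s[1:,4].argmax(); return l==i
    ply=big(box&(abs(hsv[...,0]-19)<7)&(hsv[...,1]>70)&(P[...,2]>.055)&(P[...,2]<.09))
    X=P[ply]; print('ply',len(X),cv2.minAreaRect(X[:,:2].astype(np.float32)*1000), np.percentile(X[:,2],[5,50,95]))
    g=big(box&(abs(hsv[...,0]-75)<20)&(hsv[...,1]>70)&(abs(P[...,2]-.096)<.006))
    X=P[g]; print('green',len(X),X.mean(0),cv2.minAreaRect(X[:,:2].astype(np.float32)*1000))
    dk=box&(hsv[...,2]<75)&(P[...,2]>.04)&(P[...,2]<.075)
    k,l,s,c=cv2.connectedComponentsWithStats(dk.astype(np.uint8))
    for i in range(1,k):
        if s[i,4]>15:
            X=P[l==i]; print('dark',s[i],X.mean(0),np.percentile(X[:,2],[5,95]),cv2.minAreaRect(X[:,:2].astype(np.float32)*1000))
    b=big(box&(P[...,2]>.105)&(P[...,1]<-.02)); X=P[b]
    print('barrel',len(X),X.mean(0),X[:,2].max(),cv2.minAreaRect(X[:,:2].astype(np.float32)*1000))
    T=X[X[:,2]>.160]; print('top strip',len(T),T.mean(0),cv2.minAreaRect(T[:,:2].astype(np.float32)*1000))
    # cylinder fit
    from scipy.optimize import least_squares
    w=b&(hsv[...,1]<60)&(hsv[...,2]>120)&(P[...,2]>.12); w=cv2.erode(w.astype(np.uint8),np.ones((3,3)))>0; X=P[w]
    def f(p):
        a=np.array([np.cos(p[1]),np.sin(p[1])]);nn=np.array([-a[1],a[0]])
        return np.hypot(X[:,:2]@nn-p[0],X[:,2]-.119)-.053
    r=least_squares(f,[-.13,.1],loss='soft_l1',f_scale=.002); a=np.array([np.cos(r.x[1]),np.sin(r.x[1])]); s=X[:,:2]@a
    print('cyl',r.x,np.degrees(r.x[1]),abs(r.fun).mean(), s.min(),s.max())
E
```

```text
scene
ply 1235 ((537.2113647460938, -123.55794525146484), (230.7594757080078, 192.7918701171875), 87.39183044433594) [0.05854106 0.06577069 0.08109015]
green 217 [0.6671667  0.03860366 0.0952147 ] ((672.2884521484375, 32.63856506347656), (137.41424560546875, 66.43211364746094), 85.8288803100586)
dark [223 184  26  17 163] [0.55856101 0.07140611 0.05404269] [0.043115   0.06198525] ((557.9002075195312, 74.04145812988281), (21.744096755981445, 141.17689514160156), 84.92127227783203)
dark [243 196  13   9  20] [ 0.52800016 -0.01086757  0.06203563] [0.05906439 0.06593764] ((530.4512939453125, -11.572722434997559), (7.534012317657471, 68.62324523925781), 87.32362365722656)
barrel 1025 [ 0.51230331 -0.15279374  0.14677378] 0.1776595156698202 ((531.1924438476562, -139.8711700439453), (105.45209503173828, 131.0327911376953), 87.0263671875)
top strip 363 [ 0.52712492 -0.14210742  0.16807705] ((533.6503295898438, -139.58615112304688), (76.48754119873047, 126.15518951416016), 87.01420593261719)
cyl [-0.08811925 -0.08358321] -4.788965438860125 0.005232998956704143 0.47561680937248796 0.5911106116
[... 221 characters left out ...]
, 26.80750274658203), (151.1551971435547, 68.9810791015625), 86.01001739501953)
dark [218 167  12  14  72] [0.59565857 0.0745583  0.05944184] [0.05183028 0.06691098] ((589.6779174804688, 76.05587768554688), (24.46417236328125, 79.0943832397461), 88.14908599853516)
barrel 870 [ 0.52211892 -0.14436777  0.15388266] 0.18262426686126343 ((536.5921020507812, -136.29910278320312), (112.38542175292969, 133.28514099121094), 87.68869018554688)
top strip 416 [ 0.53293598 -0.13839872  0.16819223] ((538.5711669921875, -137.48321533203125), (76.55717468261719, 129.27357482910156), 87.86711120605469)
cyl [-0.09482439 -0.07498167] -4.296133142173733 0.003905893885582264 0.4818095587487369 0.5836566481975318
```

```bash
python3 - <<'E'
from h import *
def T(u,v,z): return ray('top',190+u/6-.4,135+v/6-.4,z)[:2]
def S(u,v,z): return ray('scene',195+u/6-.4,155+v/6-.4,z)[:2]
def ang(a,b): d=b-a; return np.degrees(np.arctan2(d[1],d[0])),np.hypot(*d)
A,B,C=T(250,408,.08),T(515,548,.08),T(635,340,.08); print('top',A,B,C,ang(B,A),ang(B,C))
A,B,C=S(268,308,.08),S(540,440,.08),S(730,292,.08); print('scn',A,B,C,ang(B,A),ang(B,C))
A,B,C,D=T(248,70,.096),T(205,128,.096),T(388,205,.096),T(433,148,.096); print('topgreen',A,B,C,D,ang(C,B),ang(B,A),(A+B+C+D)/4)
A,B,C,D=S(348,68,.096),S(297,110,.096),S(437,168,.096),S(495,122,.096); print('scgreen',A,B,C,D,ang(C,B),ang(B,A))
# roller: silhouettes centre line
for z in(.055,.062): print('rollers top L near/far',T(130,350,z),T(225,200,z),'R',T(240,395,z),T(330,250,z)); print('scene L',S(185,260,z),S(315,180,z))
A,B=T(212,78+90,.06),T(0,0,.06)
# end plate screws
E
```

```text
top [ 0.4605699  -0.02429498] [ 0.43532166 -0.22863511] [ 0.6223448  -0.23948526] (np.float64(82.95624184631846), np.float64(0.20589404917784737)) (np.float64(-3.3202939932896496), np.float64(0.18733761280335776))
scn [ 0.45498989 -0.02234287] [ 0.43155523 -0.22864882] [ 0.62340382 -0.23898704] (np.float64(83.51944835269359), np.float64(0.20763267634622765)) (np.float64(-3.0845366560400267), np.float64(0.19212693945176362))
topgreen [0.71453694 0.09937498] [0.65306601 0.10385191] [ 0.64541159 -0.04301405] [ 0.70537354 -0.05120839] (np.float64(87.01653344379329), np.float64(0.14706529378653413)) (np.float64(-4.165503491209135), np.float64(0.0616337395807354)) [0.67959702 0.02725111]
scgreen [0.70446867 0.10073473] [0.63796862 0.09350556] [ 0.62585328 -0.02608096] [ 0.69650308 -0.02297101] (np.float64(84.21508594723792), np.float64(0.12019865678004184)) (np.float64(6.204221564244792), np.float64(0.06689183390733747))
rollers top L near/far [0.48319259 0.07963333] [0.62865862 0.07722633] R [ 0.48177837 -0.00592196] [ 0.62009723 -0.01008583]
scene L [0.50109725 0.07969019] [0.62743188 0.0723699 ]
rollers top L near/far [0.47909739 0.07711572] [0.62393874 0.07471906] R [ 0.47768925 -0.00807216] [ 0.61541411 -0.01221815]
scene L [0.4923589  0.07216689] [0.61773762 0.06490199]
```

Barrel centre is about (0.537, -0.138) and the nest about (0.553, 0.034), with the mill's x axis at about 86° in world. I'll swing across on an arc and set the fingers about 30 mm apart, lined up along the barrel's axis.

{"name": "drive_tool", "arguments": {"steps": [{"offset":[-0.02,-0.015,0.03],"dr":[5,0,0],"fingers":0.03},{"offset":[-0.03,-0.03,0.07],"dr":[10,0,0],"fingers":0.03},{"offset":[-0.04,-0.048,0.105],"dr":[15,0,0],"fingers":0.03},{"offset":[-0.04,-0.066,0.14],"dr":[20,0,0],"fingers":0.03},{"offset":[-0.04,-0.084,0.175],"dr":[25,0,0],"fingers":0.03},{"offset":[-0.04,-0.1,0.21],"dr":[30,0,0],"fingers":0.03},{"offset":[-0.04,-0.117,0.245],"dr":[33,0,0],"fingers":0.03},{"offset":[-0.04,-0.134,0.28],"dr":[36,0,0],"fingers":0.03},{"offset":[-0.04,-0.148,0.31],"dr":[38,0,0],"fingers":0.03},{"offset":[-0.04,-0.157,0.335],"dr":[40,0,0],"fingers":0.03}], "squeeze": 20}}

```text
time_s: 0.93
position: [0.4527, 0.4183, 0.2712]
orientation: [[0.0, 0.812, 0.584], [-0.001, 0.584, -0.812], [-1.0, -0.001, 0.001]]
contact_force: [0.3, 0.6, 0.7]
opening: 0.0301
```

{"name": "drive_tool", "arguments": {"steps": [{"offset":[0,-0.016,0.031],"dr":[4,0,0],"fingers":0.03},{"offset":[0,-0.034,0.065],"dr":[8,0,0],"fingers":0.03},{"offset":[0,-0.052,0.1],"dr":[12,0,0],"fingers":0.03},{"offset":[0,-0.07,0.135],"dr":[16,0,0],"fingers":0.03},{"offset":[0,-0.088,0.17],"dr":[20,0,0],"fingers":0.03},{"offset":[0,-0.106,0.204],"dr":[24,0,0],"fingers":0.03},{"offset":[0,-0.124,0.238],"dr":[28,0,0],"fingers":0.03},{"offset":[0,-0.142,0.272],"dr":[32,0,0],"fingers":0.03},{"offset":[0,-0.16,0.306],"dr":[36,0,0],"fingers":0.03},{"offset":[0,-0.176,0.336],"dr":[40,0,0],"fingers":0.03}]}}

```text
time_s: 1.77
position: [0.5052, 0.0435, 0.2713]
orientation: [[-0.0, 0.997, -0.075], [-0.0, -0.075, -0.997], [-1.0, -0.0, 0.0]]
contact_force: [0.0, 0.5, 0.4]
opening: 0.0297
```

{"name": "drive_tool", "arguments": {"steps": [{"offset":[0,0.009,0.035],"dr":[0,0,0],"fingers":0.03},{"offset":[0,0.018,0.073],"dr":[0,0,0],"fingers":0.03},{"offset":[0.005,0.027,0.111],"dr":[0,0,0],"fingers":0.03},{"offset":[0.015,0.036,0.148],"dr":[0,0,0],"fingers":0.03},{"offset":[0.03,0.042,0.18],"dr":[0,0,0],"fingers":0.03},{"offset":[0.045,0.046,0.199],"dr":[0,0,0],"fingers":0.03},{"offset":[0.06,0.046,0.199],"dr":[0,0,0],"fingers":0.03},{"offset":[0.076,0.046,0.199],"dr":[0,0,0],"fingers":0.03}]}}

```text
time_s: 2.43
position: [0.537, -0.1577, 0.1944]
orientation: [[-0.0, 0.997, -0.073], [-0.001, -0.073, -0.997], [-1.0, -0.0, 0.001]]
contact_force: [0.6, 1.0, 0.5]
opening: 0.0298
```

```bash
python3 - <<'E'
from h import *
p,d=cap('scene',1); zoom('s',p,195,140,130,95,6,'pics/s1.png'); s=readout.state(); print(s['time_s'],s['position'],s['contact_force'])
E
```

```text
2.4833 [ 0.53568944 -0.15595789  0.19143199] [-1.50763413  0.90196859 -1.91301561]
```

View pics/s1.png

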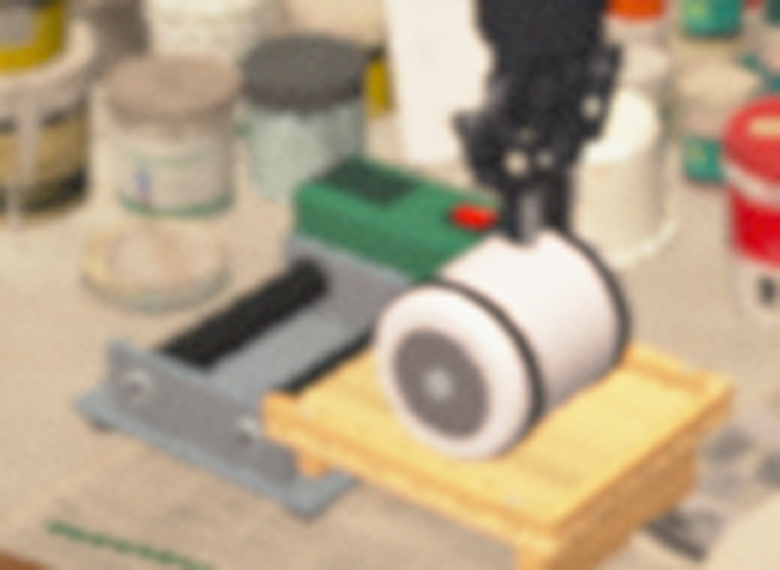

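The fingers are over the barrel's top between the bands, at about (525,235) in the zoom. I'll lower them gently until they touch.

{"name": "drive_tool", "arguments": {"steps": [{"offset":[0.008,0,0],"dr":[0,0,0],"fingers":0.03},{"offset":[0.014,0,0],"dr":[0,0,0],"fingers":0.03},{"offset":[0.017,0,0],"dr":[0,0,0],"fingers":0.03},{"offset":[0.019,0,0],"dr":[0,0,0],"fingers":0.03}]}}

```text
time_s: 2.82
position: [0.5376, -0.1554, 0.1764]
orientation: [[0.0, 0.998, -0.07], [0.0, -0.07, -0.998], [-1.0, 0.0, -0.0]]
contact_force: [0.5, 0.4, 0.0]
opening: 0.0301
```

{"name": "drive_tool", "arguments": {"steps": [{"offset":[0.003,0,0],"dr":[0,0,0],"fingers":0.03},{"offset":[0.005,0,-0.001],"dr":[0,0,0],"fingers":0.03},{"offset":[0.007,0,-0.003],"dr":[0,0,0],"fingers":0.03}]}}

```text
time_s: 3.07
position: [0.5379, -0.1529, 0.1697]
orientation: [[0.001, 0.998, -0.07], [-0.0, -0.07, -0.998], [-1.0, 0.001, 0.0]]
contact_force: [-4.0, -2.6, 20.8]
opening: 0.03
```

{"name": "drive_tool", "arguments": {"steps": [{"offset":[-0.0005,0,-0.004],"dr":[0,0,0],"fingers":0.03},{"offset":[-0.001,0,-0.01],"dr":[0,0,0],"fingers":0.03},{"offset":[-0.001,0,-0.018],"dr":[0,0,0],"fingers":0.03},{"offset":[-0.001,0,-0.026],"dr":[0,0,0],"fingers":0.03}]}}

```text
time_s: 3.4
position: [0.5391, -0.127, 0.1714]
orientation: [[0.0, 0.997, -0.071], [-0.0, -0.071, -0.997], [-1.0, 0.0, 0.0]]
contact_force: [-4.6, -0.8, 13.9]
opening: 0.0298
```

{"name": "drive_tool", "arguments": {"steps": [{"offset":[0,0,-0.008],"dr":[0,0,0],"fingers":0.03},{"offset":[0,0,-0.016],"dr":[0,0,0],"fingers":0.03},{"offset":[0.0003,0,-0.024],"dr":[0,0,0],"fingers":0.03},{"offset":[0.0006,0,-0.03],"dr":[0,0,0],"fingers":0.03},{"offset":[0.001,0,-0.034],"dr":[0,0,0],"fingers":0.03}]}}

```text
time_s: 3.82
position: [0.5409, -0.0923, 0.1709]
orientation: [[-0.001, 0.998, -0.07], [0.001, -0.07, -0.998], [-1.0, -0.001, -0.001]]
contact_force: [-10.3, 1.1, 26.0]
opening: 0.0301
```

```bash
cat >> h.py <<'E'
from scipy.optimize import least_squares
M=np.array([.0715,.9974]);A=np.array([.9974,-.0715]);N=np.array([.553,.034])
def barrel(n,p,d,zc=.119):
    P=cloud(n,d);hsv=cv2.cvtColor(p,cv2.COLOR_RGB2HSV).astype(int)
    w=(P[...,0]>.44)&(P[...,0]<.64)&(P[...,1]>-.26)&(P[...,1]<.12)&(hsv[...,1]<60)&(hsv[...,2]>120)&(P[...,2]>zc)&(P[...,2]<zc+.06)
    X=P[w]; S=(X[:,:2]-N)@M; Z=X[:,2]; L=(X[:,:2]-N)@A
    r=least_squares(lambda q:np.hypot(S-q[0]-q[1]*L,Z-zc)-.053,[np.median(S),0],loss='soft_l1',f_scale=.002)
    return r.x,abs(r.fun).mean(),np.percentile(L,[1,99])
def look(tag):
    s=readout.state(); print(s['time_s'],s['position'].round(4),s['contact_force'].round(1))
    print('tip mill x',((s['position'][:2]-N)@M).round(4),'along',((s['position'][:2]-N)@A).round(4))
    o=[]
    for n,b in(('scene',(195,150)),('top',(190,135))):
        p,d=cap(n,tag); print(n,barrel(n,p,d)); o.append(cv2.resize(p[b[1]:b[1]+95,b[0]:b[0]+100,::-1],None,fx=4,fy=4,interpolation=cv2.INTER_CUBIC))
    cv2.imwrite(f'pics/l{tag}.png',np.hstack(o))
E
python3 - <<'E'
from h import *
for n in('scene','top'):
    q=np.load(f'/tmp/{n}0.npz'); print(barrel(n,q['p'],q['d']))
look('2')
E
```

```text
(array([-0.16872912,  0.02183975]), np.float64(0.0066568235937296116), array([-0.0713005 ,  0.05129714]))
(array([-0.17048006,  0.01947592]), np.float64(0.004966373636639336), array([-0.06809008,  0.05709794]))
3.8167 [ 0.5409 -0.0923  0.1709] [-10.3   1.1  26. ]
tip mill x -0.1268 along -0.003
scene (array([-0.13740102,  0.0144702 ]), np.float64(0.00687952308606214), array([-0.07197273,  0.04821567]))
top (array([-0.13867304,  0.03120253]), np.float64(0.006615015747794439), array([-0.06998794,  0.05545904]))
```

View pics/l2.png

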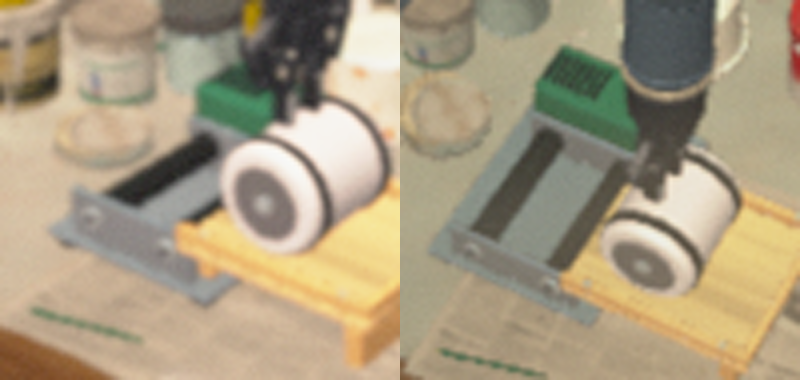

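{"name": "drive_tool", "arguments": {"steps": [{"offset":[-0.012,0,0.002],"dr":[0,0,0],"fingers":0.03},{"offset":[-0.012,0,0.02],"dr":[0,0,0],"fingers":0.03},{"offset":[-0.009,0,0.033],"dr":[0,0,0],"fingers":0.03},{"offset":[-0.005,0,0.033],"dr":[0,0,0],"fingers":0.03}]}}

```text
time_s: 4.25
position: [0.5395, -0.1285, 0.1751]
orientation: [[0.002, 0.997, -0.073], [-0.002, -0.073, -0.997], [-1.0, 0.002, 0.002]]
contact_force: [-0.4, 0.1, 0.4]
opening: 0.03
```

```bash
python3 -c "
from h import *
look('3')"
```

```text
4.25 [ 0.5395 -0.1285  0.1751] [-0.4  0.1  0.4]
tip mill x -0.1631 along -0.0018
scene (array([-0.13759918,  0.00315428]), np.float64(0.007513902534261838), array([-0.07326028,  0.04847395]))
top (array([-0.1398672 ,  0.01056996]), np.float64(0.00667070797591022), array([-0.07049685,  0.04873885]))
```

{"name": "drive_tool", "arguments": {"steps": [{"offset":[0.003,0,-0.004],"dr":[0,0,0],"fingers":0.03},{"offset":[0.004,0,-0.009],"dr":[0,0,0],"fingers":0.03},{"offset":[0.004,0,-0.016],"dr":[0,0,0],"fingers":0.03},{"offset":[0.004,0,-0.024],"dr":[0,0,0],"fingers":0.03},{"offset":[0.004,0,-0.032],"dr":[0,0,0],"fingers":0.03},{"offset":[0.004,0,-0.04],"dr":[0,0,0],"fingers":0.03},{"offset":[0.004,0,-0.048],"dr":[0,0,0],"fingers":0.03},{"offset":[0.0045,0,-0.056],"dr":[0,0,0],"fingers":0.03},{"offset":[0.005,0,-0.063],"dr":[0,0,0],"fingers":0.03},{"offset":[0.0055,0,-0.068],"dr":[0,0,0],"fingers":0.03}]}}

```text
time_s: 5.18
position: [0.5433, -0.0558, 0.1703]
orientation: [[-0.001, 0.998, -0.069], [0.002, -0.069, -0.998], [-1.0, -0.001, -0.002]]
contact_force: [-11.8, 2.1, 28.1]
opening: 0.0303
```

```bash
python3 -c "
from h import *
look('4')"
```

```text
5.1833 [ 0.5433 -0.0558  0.1703] [-11.8   2.1  28.1]
tip mill x -0.0902 along -0.0032
scene (array([-0.10393411,  0.01959146]), np.float64(0.006908166245654379), array([-0.0734381 ,  0.05009031]))
top (array([-0.10541019,  0.03900998]), np.float64(0.006514208284997181), array([-0.07121617,  0.05532289]))
```

{"name": "drive_tool", "arguments": {"steps": [{"offset":[-0.012,0,0.002],"dr":[0,0,0],"fingers":0.03},{"offset":[-0.012,0,0.025],"dr":[0,0,0],"fingers":0.03},{"offset":[-0.009,0,0.038],"dr":[0,0,0],"fingers":0.03},{"offset":[-0.005,0,0.038],"dr":[0,0,0],"fingers":0.03}]}}

```text
time_s: 5.62
position: [0.5416, -0.0975, 0.1743]
orientation: [[0.001, 0.997, -0.072], [-0.001, -0.072, -0.997], [-1.0, 0.001, 0.001]]
contact_force: [0.4, 0.1, 0.7]
opening: 0.0301
```

{"name": "drive_tool", "arguments": {"steps": [{"offset":[0.003,0,-0.004],"dr":[0,0,0],"fingers":0.03},{"offset":[0.004,0,-0.009],"dr":[0,0,0],"fingers":0.03},{"offset":[0.004,0,-0.016],"dr":[0,0,0],"fingers":0.03},{"offset":[0.004,0,-0.024],"dr":[0,0,0],"fingers":0.03},{"offset":[0.004,0,-0.032],"dr":[0,0,0],"fingers":0.03},{"offset":[0.004,0,-0.04],"dr":[0,0,0],"fingers":0.03},{"offset":[0.004,0,-0.048],"dr":[0,0,0],"fingers":0.03},{"offset":[0.0045,0,-0.056],"dr":[0,0,0],"fingers":0.03},{"offset":[0.005,0,-0.063],"dr":[0,0,0],"fingers":0.03},{"offset":[0.0055,0,-0.068],"dr":[0,0,0],"fingers":0.03}]}}

```text
time_s: 6.45
position: [0.5453, -0.0251, 0.1705]
orientation: [[-0.001, 0.998, -0.068], [0.003, -0.068, -0.998], [-1.0, -0.001, -0.003]]
contact_force: [-15.9, 1.6, 42.7]
opening: 0.03
```

```bash
python3 -c "
from h import *
look('5')"
```

```text
6.45 [ 0.5453 -0.0251  0.1705] [-15.9   1.6  42.7]
tip mill x -0.0595 along -0.0034
scene (array([-0.07061797,  0.0174163 ]), np.float64(0.007147554464003656), array([-0.07558385,  0.04846329]))
top (array([-0.07161208,  0.03722406]), np.float64(0.006647235942738234), array([-0.07133231,  0.05275345]))
```

View pics/l5.png

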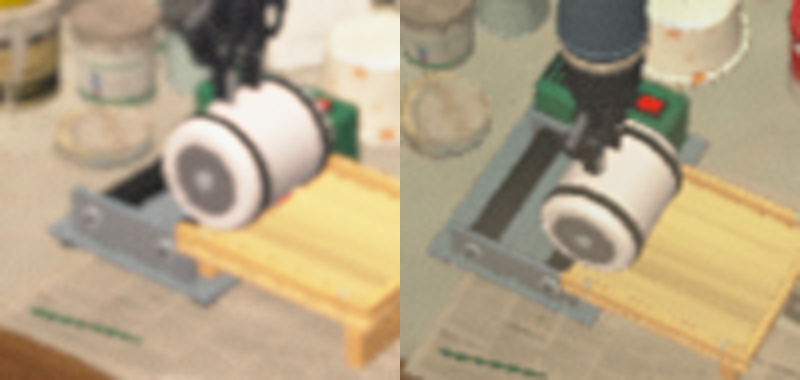

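{"name": "drive_tool", "arguments": {"steps": [{"offset":[-0.012,0,0.002],"dr":[0,0,0],"fingers":0.03},{"offset":[-0.012,0,0.02],"dr":[0,0,0],"fingers":0.03},{"offset":[-0.009,0,0.034],"dr":[0,0,0],"fingers":0.03},{"offset":[-0.005,0,0.034],"dr":[0,0,0],"fingers":0.03}]}}

```text
time_s: 6.88
position: [0.5439, -0.0626, 0.1735]
orientation: [[0.001, 0.997, -0.071], [-0.001, -0.071, -0.997], [-1.0, 0.001, 0.001]]
contact_force: [-0.1, -0.5, 0.6]
opening: 0.0298
```

{"name": "drive_tool", "arguments": {"steps": [{"offset":[0.002,0,-0.004],"dr":[0,0,0],"fingers":0.03},{"offset":[0.003,0,-0.009],"dr":[0,0,0],"fingers":0.03},{"offset":[0.003,0,-0.016],"dr":[0,0,0],"fingers":0.03},{"offset":[0.003,0,-0.023],"dr":[0,0,0],"fingers":0.03},{"offset":[0.003,0,-0.03],"dr":[0,0,0],"fingers":0.03},{"offset":[0.003,0,-0.036],"dr":[0,0,0],"fingers":0.03}]}}

```text
time_s: 7.38
position: [0.546, -0.023, 0.1711]
orientation: [[-0.001, 0.998, -0.068], [0.002, -0.068, -0.998], [-1.0, -0.001, -0.002]]
contact_force: [-5.9, 1.4, 16.5]
opening: 0.0301
```

```bash
python3 -c "
from h import *
look('6')"
```

```text
7.3833 [ 0.546  -0.023   0.1711] [-5.9  1.4 16.5]
tip mill x -0.0574 along -0.0029
scene (array([-0.05351548,  0.01482275]), np.float64(0.007368726259089601), array([-0.07462771,  0.04819957]))
top (array([-0.05426843,  0.04802285]), np.float64(0.006869677444333716), array([-0.07196027,  0.05264357]))
```

View pics/l6.png

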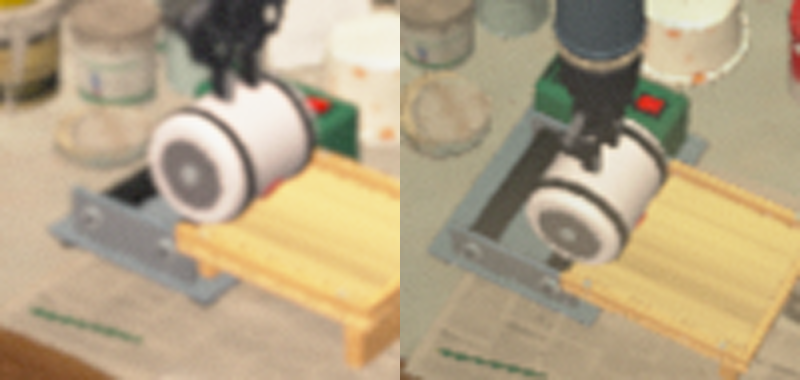

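{"name": "drive_tool", "arguments": {"steps": [{"offset":[0,0,-0.006],"dr":[0,0,0],"fingers":0.03},{"offset":[0.0005,0,-0.012],"dr":[0,0,0],"fingers":0.03},{"offset":[0.001,0,-0.018],"dr":[0,0,0],"fingers":0.03},{"offset":[0.002,0,-0.024],"dr":[0,0,0],"fingers":0.03},{"offset":[0.003,0,-0.03],"dr":[0,0,0],"fingers":0.03},{"offset":[0.003,0,-0.033],"dr":[0,0,0],"fingers":0.03}]}}

```text
time_s: 7.98
position: [0.5481, 0.0111, 0.1682]
orientation: [[-0.001, 0.998, -0.067], [0.003, -0.067, -0.998], [-1.0, -0.002, -0.003]]
contact_force: [-8.4, 2.0, 19.6]
opening: 0.0301
```

```bash
python3 -c "
from h import *
look('7')"
```

```text
7.9833 [0.5481 0.0111 0.1682] [-8.4  2.  19.6]
tip mill x -0.0232 along -0.0033
scene (array([-0.03393623,  0.02763408]), np.float64(0.007426386926779349), array([-0.07433455,  0.04687769]))
top (array([-0.03522018,  0.04193887]), np.float64(0.006788172971645899), array([-0.07164655,  0.05470695]))
```

View pics/l7.png

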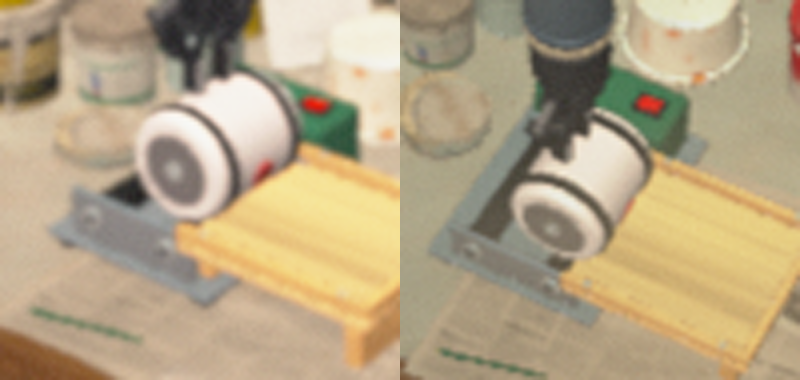

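{"name": "drive_tool", "arguments": {"steps": [{"offset":[0.001,0,-0.006],"dr":[0,0,0],"fingers":0.03},{"offset":[0.002,0,-0.012],"dr":[0,0,0],"fingers":0.03},{"offset":[0.003,0,-0.018],"dr":[0,0,0],"fingers":0.03},{"offset":[0.004,0,-0.024],"dr":[0,0,0],"fingers":0.03},{"offset":[0.0,0,-0.026],"dr":[0,0,0],"fingers":0.03},{"offset":[-0.01,0,-0.026],"dr":[0,0,0],"fingers":0.03},{"offset":[-0.02,0,-0.026],"dr":[0,0,0],"fingers":0.03},{"offset":[-0.03,0,-0.026],"dr":[0,0,0],"fingers":0.03},{"offset":[-0.03,0,-0.026],"dr":[0,0,0],"fingers":0.03},{"offset":[-0.03,0,-0.026],"dr":[0,0,0],"fingers":0.03}]}}

```text
time_s: 8.92
position: [0.5512, 0.0327, 0.1982]
orientation: [[0.002, 0.998, -0.071], [0.0, -0.071, -0.998], [-1.0, 0.002, -0.0]]
contact_force: [-0.7, 1.2, 0.1]
opening: 0.0301
```

```bash
python3 -c "
from h import *
look('8')
for n in('scene','top'):
    q=np.load(f'/tmp/{n}8.npz'); print(barrel(n,q['p'],q['d'],.1))
"
```

```text
8.9167 [0.5512 0.0327 0.1982] [-0.7  1.2  0.1]
tip mill x -0.0015 along -0.0017
scene (array([ 0.01897589, -0.0971286 ]), np.float64(0.012307481037421394), array([-0.07509209,  0.04595066]))
top (array([ 0.01983836, -0.04909963]), np.float64(0.013838806383626508), array([-0.07334333,  0.04961144]))
(array([0.00344001, 0.00838791]), np.float64(0.00715337500905406), array([-0.07633602,  0.04677798]))
(array([0.00166698, 0.02617728]), np.float64(0.0060861978483554855), array([-0.07405372,  0.05050469]))
```

View pics/l8.png

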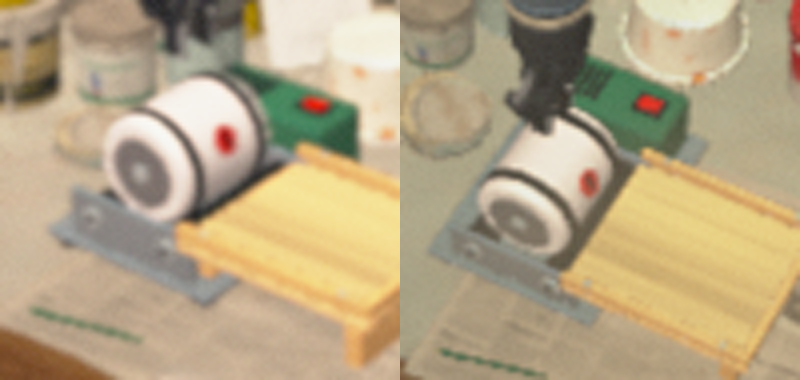

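The barrel is in the hollow, and the plug shows on the board side at about (228,140) in the left panel. I'll compute its angle.

```bash
cat >> h.py <<'E'
def plug(tag):
    R=[];C0=np.array([*(N+.002*M),.1]);M3=np.array([*M,0]);A3=np.array([*A,0])
    for n in('scene','top'):
        q=np.load(f'/tmp/{n}{tag}.npz');p=q['p'];hsv=cv2.cvtColor(p,cv2.COLOR_RGB2HSV).astype(int);P=cloud(n,q['d'])
        m=((hsv[...,0]<8)|(hsv[...,0]>172))&(hsv[...,1]>130)&(p[...,0]>90)
        v,u=np.nonzero(m); L=(P[v,u,:2]-N)@A; X=(P[v,u,:2]-N)@M
        k=(abs(L)<.05)&(abs(X)<.075)&(P[v,u,2]>.06); u,v=u[k],v[k]
        if len(u)<4: print(n,'no plug',len(u)); continue
        c=vision.camera_info(n); uc,vc=u.mean(),v.mean()
        r=np.array([(uc-c['cx'])/c['fx'],-(vc-c['cy'])/c['fy'],-1])@c['orientation'].T; o=c['origin']-C0
        rx,rz,ox,oz=r@M3,r[2],o@M3,o[2]
        a,b,cc=rx*rx+rz*rz,ox*rx+oz*rz,ox*ox+oz*oz-.053**2; D=b*b-a*cc
        t=(-b-np.sqrt(max(D,0)))/a; X=o+t*r; R.append((c['origin'],r/np.linalg.norm(r)))
        print(n,'px',len(u),uc.round(1),vc.round(1),'angle from up (+ = toward rollers side)',np.degrees(np.arctan2(X@M3,X[2])).round(1),'along',(X@A3).round(4))
    if len(R)==2:
        Mx=sum(np.eye(3)-np.outer(d,d) for _,d in R); X=np.linalg.solve(Mx,sum((np.eye(3)-np.outer(d,d))@o for o,d in R))-C0
        print('triang x,z,along',X@M3,X[2],X@A3,'angle',np.degrees(np.arctan2(X@M3,X[2])))
E
python3 -c "
from h import *
plug('8')"
```

```text
scene px 24 248.1 177.0 angle from up (+ = toward rollers side) -33.2 along -0.0008
top px 16 236.7 180.4 angle from up (+ = toward rollers side) -63.2 along -0.0082
triang x,z,along -0.06507147935243543 0.07409519882152851 -0.04024084071813327 angle -41.290072536618524
```

```bash
python3 - <<'E'
s=open('h.py').read()
s=s.replace("        v,u=np.nonzero(m); L=","""        kk,l,st,ce=cv2.connectedComponentsWithStats(m.astype(np.uint8),connectivity=8)
        m2=np.zeros_like(m)
        best=0
        for i in range(1,kk):
            w=l==i; Q=np.median(P[w],0)
            if abs((Q[:2]-N)@A)<.045 and abs((Q[:2]-N)@M)<.08 and Q[2]>.07 and st[i,4]>best: best=st[i,4]; m2=w
        v,u=np.nonzero(m2); L=""").replace("k=(abs(L)<.05)&(abs(X)<.075)&(P[v,u,2]>.06); u,v=u[k],v[k]","print(P[v,u].mean(0)-C0 if len(u) else 0)")
open('h.py','w').write(s)
E
python3 -c "
from h import *
plug('8')
for n in('scene','top'):
  q=np.load(f'/tmp/{n}8.npz');print(proj(n,np.array([*N,.1])),proj(n,np.array([*N,.153])))
"
```

```text
[-0.01196766 -0.04671506  0.02333523]
scene px 21 250.7 184.4 angle from up (+ = toward rollers side) -63.8 along -0.0087
[-0.01359295 -0.04763327  0.02707284]
top px 16 236.7 180.4 angle from up (+ = toward rollers side) -63.2 along -0.0082
triang x,z,along -0.04678339167935017 0.02270296744143399 -0.00758561349232165 angle -64.11370463280743
[243.09175351 185.22037313] [242.63156597 172.71889508]
[228.1838129  178.03620537] [227.86587475 170.31721833]
```

Plug at −64° (both views agree), so it needs about 59 mm of stroking at the top. I'll do it in two strokes.

{"name": "drive_tool", "arguments": {"steps": [{"offset":[0.01,0,0.01],"dr":[0,0,0],"fingers":0.03},{"offset":[0.025,0,0.018],"dr":[0,0,0],"fingers":0.03},{"offset":[0.036,0,0.018],"dr":[0,0,0],"fingers":0.03},{"offset":[0.042,0,0.018],"dr":[0,0,0],"fingers":0.03},{"offset":[0.044,0,0.018],"dr":[0,0,0],"fingers":0.03}]}}

```text
time_s: 9.43
position: [0.5487, 0.0149, 0.152]
orientation: [[-0.002, 0.998, -0.07], [-0.0, -0.07, -0.998], [-1.0, -0.002, 0.0]]
contact_force: [-0.4, 0.4, 0.5]
opening: 0.0301
```

{"name": "drive_tool", "arguments": {"steps": [{"offset":[0.001,0,0],"dr":[0,0,0],"fingers":0.03},{"offset":[0.002,0,0],"dr":[0,0,0],"fingers":0.03}]}}

```text
time_s: 9.6
position: [0.5497, 0.0151, 0.1515]
orientation: [[0.0, 0.998, -0.07], [0.0, -0.07, -0.998], [-1.0, 0.0, -0.0]]
contact_force: [0.2, -0.5, 0.5]
opening: 0.0305
```

{"name": "drive_tool", "arguments": {"steps": [{"offset":[0.0015,0,0],"dr":[0,0,0],"fingers":0.03},{"offset":[0.002,0,-0.002],"dr":[0,0,0],"fingers":0.03}]}}

```text
time_s: 9.77
position: [0.55, 0.0159, 0.1502]
orientation: [[0.002, 0.997, -0.071], [-0.001, -0.071, -0.997], [-1.0, 0.002, 0.001]]
contact_force: [-2.6, -5.5, 13.6]
opening: 0.03
```

Contact at 14 N. Now the stroke.

{"name": "drive_tool", "arguments": {"steps": [{"offset":[0,0,-0.004],"dr":[0,0,0],"fingers":0.03},{"offset":[0,0,-0.009],"dr":[0,0,0],"fingers":0.03},{"offset":[0,0,-0.014],"dr":[0,0,0],"fingers":0.03},{"offset":[0,0,-0.019],"dr":[0,0,0],"fingers":0.03},{"offset":[0,0,-0.024],"dr":[0,0,0],"fingers":0.03},{"offset":[0,0,-0.028],"dr":[0,0,0],"fingers":0.03},{"offset":[0,0,-0.03],"dr":[0,0,0],"fingers":0.03},{"offset":[-0.005,0,-0.03],"dr":[0,0,0],"fingers":0.03},{"offset":[-0.012,0,-0.03],"dr":[0,0,0],"fingers":0.03}]}}

```text
time_s: 10.52
position: [0.5516, 0.0472, 0.1618]
orientation: [[0.0, 0.998, -0.07], [0.0, -0.07, -0.998], [-1.0, 0.0, -0.0]]
contact_force: [-0.4, 0.9, 0.2]
opening: 0.03
```

```bash
python3 -c "
from h import *
look('9');plug('9')"
```

```text
10.5167 [0.5516 0.0472 0.1618] [-0.4  0.9  0.2]
tip mill x 0.013 along -0.0023
scene (array([ 0.01655519, -0.10061246]), np.float64(0.012549666930601), array([-0.07665685,  0.04710851]))
top (array([ 0.01654952, -0.01139105]), np.float64(0.01362707456759462), array([-0.07233481,  0.0527155 ]))
[-0.00969719 -0.02534331  0.04639708]
scene px 19 246.2 177.1 angle from up (+ = toward rollers side) -29.2 along -0.0077
[-0.01149418 -0.02593317  0.04790896]
top px 24 232.0 175.1 angle from up (+ = toward rollers side) -29.4 along -0.0085
triang x,z,along -0.02640937553524393 0.04682727590596747 -0.008720542211595501 angle -29.421876842565666
```

View pics/l9.png

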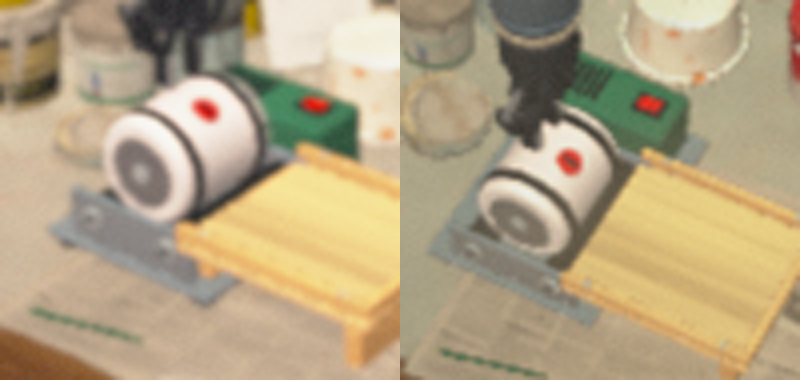

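{"name": "drive_tool", "arguments": {"steps": [{"offset":[0,0,0.015],"dr":[0,0,0],"fingers":0.03},{"offset":[0,0,0.03],"dr":[0,0,0],"fingers":0.03},{"offset":[0.006,0,0.03],"dr":[0,0,0],"fingers":0.03},{"offset":[0.01,0,0.03],"dr":[0,0,0],"fingers":0.03},{"offset":[0.0115,0,0.03],"dr":[0,0,0],"fingers":0.03},{"offset":[0.0123,0,0.03],"dr":[0,0,0],"fingers":0.03}]}}

```text
time_s: 11.12
position: [0.5499, 0.0164, 0.1499]
orientation: [[0.001, 0.997, -0.071], [-0.0, -0.071, -0.997], [-1.0, 0.001, 0.0]]
contact_force: [-7.0, -3.8, 25.8]
opening: 0.03
```

{"name": "drive_tool", "arguments": {"steps": [{"offset":[0,0,-0.003],"dr":[0,0,0],"fingers":0.03},{"offset":[0,0,-0.008],"dr":[0,0,0],"fingers":0.03},{"offset":[0,0,-0.013],"dr":[0,0,0],"fingers":0.03},{"offset":[0,0,-0.018],"dr":[0,0,0],"fingers":0.03},{"offset":[0,0,-0.022],"dr":[0,0,0],"fingers":0.03},{"offset":[0,0,-0.025],"dr":[0,0,0],"fingers":0.03},{"offset":[0,0,-0.026],"dr":[0,0,0],"fingers":0.03},{"offset":[-0.006,0,-0.026],"dr":[0,0,0],"fingers":0.03},{"offset":[-0.02,0,-0.026],"dr":[0,0,0],"fingers":0.03},{"offset":[-0.03,0,-0.026],"dr":[0,0,0],"fingers":0.03}]}}

```text
time_s: 11.95
position: [0.5513, 0.0439, 0.1793]
orientation: [[-0.0, 0.998, -0.069], [0.0, -0.069, -0.998], [-1.0, -0.001, -0.0]]
contact_force: [1.0, -0.2, 0.2]
opening: 0.0298
```

```bash
python3 -c "
from h import *
look('10');plug('10')"
```

```text
11.95 [0.5513 0.0439 0.1793] [ 1.  -0.2  0.2]
tip mill x 0.0098 along -0.0024
scene (array([ 0.01723138, -0.09584024]), np.float64(0.01171083009599059), array([-0.07605845,  0.04730451]))
top (array([ 0.01738975, -0.01200358]), np.float64(0.013184751684596256), array([-0.07265366,  0.05131843]))
[-0.01256679  0.00059898  0.05455066]
scene px 10 240.0 173.5 angle from up (+ = toward rollers side) 1.8 along -0.0104
[-0.01033561 -0.00065543  0.05415015]
top px 22 226.5 171.9 angle from up (+ = toward rollers side) -1.0 along -0.0095
triang x,z,along -0.0010171359735628147 0.05478942654490146 -0.011699579042599235 angle -1.0635428881480953
```

View pics/l10.png

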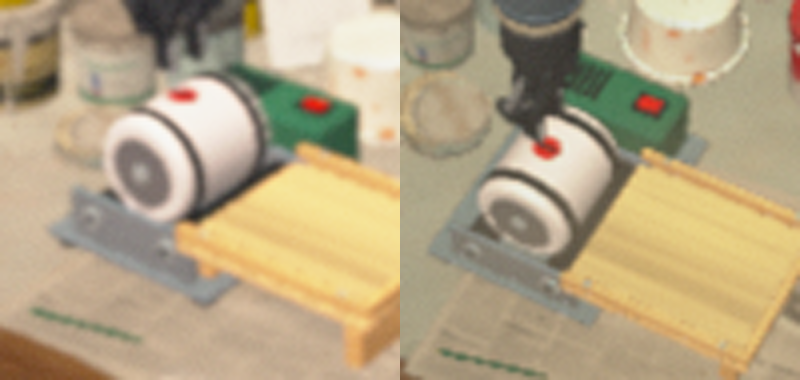

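{"name": "drive_tool", "arguments": {"steps": [{"offset":[-0.03,0,0],"dr":[0,0,0],"fingers":0.03},{"offset":[-0.06,0,0],"dr":[0,0,0],"fingers":0.03},{"offset":[-0.09,0,0],"dr":[0,0,0],"fingers":0.03},{"offset":[-0.12,0,0],"dr":[0,0,0],"fingers":0.03},{"offset":[-0.12,0,-0.04],"dr":[0,0,0],"fingers":0.03},{"offset":[-0.12,0,-0.08],"dr":[0,0,0],"fingers":0.03},{"offset":[-0.12,0,-0.1],"dr":[0,0,0],"fingers":0.03},{"offset":[-0.12,0,-0.1],"dr":[0,0,0],"fingers":0.03},{"offset":[-0.12,0,-0.1],"dr":[0,0,0],"fingers":0.03}]}}

```text
time_s: 12.8
position: [0.558, 0.1445, 0.2978]
orientation: [[-0.001, 0.998, -0.067], [-0.0, -0.067, -0.998], [-1.0, -0.001, 0.001]]
contact_force: [0.8, 0.4, -0.2]
opening: 0.0304
```

```bash
python3 -c "
from h import *
look('11');plug('11')
for n in('scene','top'):
    q=np.load(f'/tmp/{n}11.npz'); print(barrel(n,q['p'],q['d'],.1))
    P=cloud(n,q['d']);D=P[...,:2]-N;x=D@M;l=D@A;hsv=cv2.cvtColor(q['p'],cv2.COLOR_RGB2HSV).astype(int)
    b=(abs(x)<.02)&(abs(l)<.12)&(P[...,2]>.145)&(P[...,2]<.175)
    print(n,'top ridge along',np.percentile(l[b],[0,2,50,98,100]),np.median(P[...,2][b]))
    g=(abs(x)<.04)&(abs(P[...,2]-.096)<.004)&(l>.085)&(l<.2)&(abs(hsv[...,0]-75)<25)&(hsv[...,1]>70)
    print('green along',np.percentile(l[g],[2,98]),g.sum())
q=np.load('/tmp/top11.npz')
zoom('t',q['p'],200,140,70,60,10,'pics/t11.png')
"
```

```text
12.8 [0.558  0.1445 0.2978] [ 0.8  0.4 -0.2]
tip mill x 0.1105 along -0.0029
scene (array([ 0.0175201 , -0.08362147]), np.float64(0.011889489715852316), array([-0.07652357,  0.04610909]))
top (array([ 0.0150229 , -0.06863989]), np.float64(0.01376117132326648), array([-0.07355721,  0.05186315]))
[-0.01182235  0.00120519  0.05403258]
scene px 10 240.0 173.5 angle from up (+ = toward rollers side) 1.8 along -0.0104
[-0.00933317  0.00016034  0.05302072]
top px 23 226.4 171.8 angle from up (+ = toward rollers side) -0.5 along -0.0093
triang x,z,along -0.0004366788378408907 0.0543403098803415 -0.011141137919422178 angle -0.46041908695663075
(array([0.00320579, 0.00652469]), np.float64(0.006956806053811868), array([-0.0771825 ,  0.04810104]))
scene top ridge along [-0.07450535 -0.07162172 -0.01545745  0.04654968  0.05310585] 0.15152396462927364
green along [0.09162726 0.14765137] 83
(array([ 0.0012768 , -0.00088808]), np.float64(0.0058684933186356255), array([-0.0741743 ,  0.05185925]))
top top ridge along [-0.07755453 -0.07160831 -0.01404175  0.04752212  0.05297144] 0.1514902502038642
green along [0.09325675 0.15666318] 99
```

View pics/t11.png

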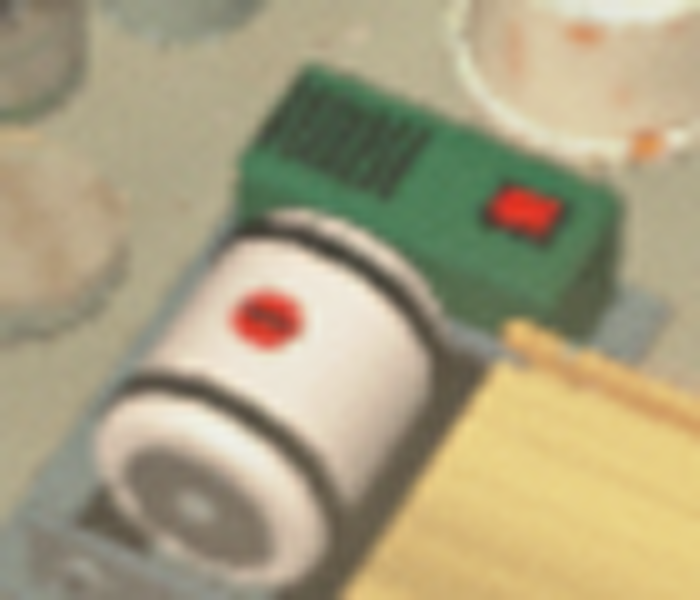

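View pics/l11.png

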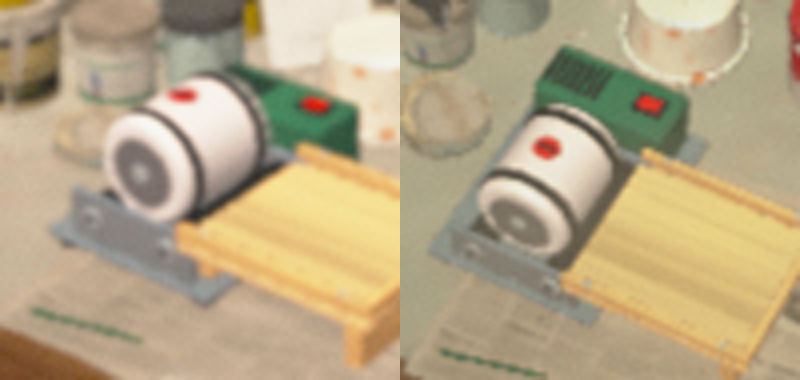

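Between the last two looks the plug reading held steady, about −0.5° to +1.8° from straight up. The barrel lies on both rollers with the arm well clear, so I'm handing in.

```bash
python3 -c "
from workcell import close_job
print(close_job())"
```

```text
the job is handed in; nothing more can be done
None
```

I rolled the barrel along the board with the fingertips on top until it dropped into the hollow. Two more strokes on the rollers then brought the red plug to face up. I handed the job in at about 13 s; the hand-in reports no verdict.

**Plug:** it reads −0.5° in one camera and +1.8° in the other, against the 12° limit. It had not moved between the last two looks, about 0.8 s apart.

**Barrel position:** its centre is 1 to 3 mm across from my estimated nest and about 10 mm along the rollers, against limits of 8 and 22 mm. Its top measures 151.5 mm high (nominal 153 mm). The along value is the least certain: measured from the motor housing, the offset would be somewhat smaller.

**Axis direction:** fits with the correct hollow height put it within 0.01 rad of parallel to the rollers. Fits that still used the board height gave wrong positions in the hollow, so I ignored them.

**Forces and arm:** stroking forces rose to about 45 N at the wrist during one stroke on the board, with some sideways force. The arm finished about 15 cm above the barrel, off to one side and touching nothing.

I did not measure the bystander objects separately. The arm stayed at least 0.23 m up until it was over the mill, and I saw no unexpected contact forces.

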